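# Find the accessory case with the loose part

## Robot

A 6-joint arm with a two-finger parallel gripper is mounted at the origin on the work surface. World frame = base frame: x ahead of the robot, y to its left, z up, the work surface at z = 0. Lengths are in m, angles in rad, forces in N, time in s.
With the tool pointing down it reaches from about 0.3 to 0.775 m from the base axis. Payload 14.6 kg.
Tool frame: the origin (TCP) lies at the centre of the arm's flange, where the gripper is bolted on; the fingertips stand 199 mm ahead of it and the grasp point (between the pads) lies ctrl.tcp_to_grasp ahead of it (ctrl.tcp_to_grasp is the distance from the TCP to the grasp point, in m); z points along the fingers, y is the line along which they close (so a half turn about z gives the same grasp; the last joint's range is limited). The gripper opens to 94 mm and grips with 3 to 60 N. Pads are 16 mm wide; open, the fingers measure 119 mm over their backs; the gripper's body (75 mm by 177 mm) begins 78 mm behind the grasp point.
Start: joints at [-1.335, 0.3, 1.521, -0, 1.321, -0.067], TCP at [0.164, -0.525, 0.405] pointing down, gripper open.
Joint ranges: [-3.03, 3.03], [-0.79, 2.21], [0.23, 2.52], [-1.04, 4.18], [0, 3.07], [-2.55, 2.55]. Speed limits (rad/s): [2.22, 2.22, 2.57, 3.14, 3.14, 3.14].

## Interface

Orientations are given as [roll, pitch, yaw] about the fixed x, y, z axes, in that order (R = Rz(yaw) Ry(pitch) Rx(roll)).
In Python, from station import ctrl gives the robot as it stands. The module is installed in compiled form; this text tells all that it offers.
- The arm moves only by the shell command python3 -m jog 'ROWS' [OPENING] [FORCE]. ROWS is JSON, a list of rows, each a list of 6 numbers: the shift along the tool's x, y, z in cm, then the turn, a rotation vector about the tool's x, y, z in rad. In form: [[tx, ty, tz, ax, ay, az], ...]. A call has 1 to 8 rows; each row is the pose to reach, as a shift and turn from the pose commanded when the call began, along the tool's axes at that moment; what a row does not reach only later rows make up. A row lasts 1/10 s, in which the tool goes at most 50 mm and 8.59 degrees, less where a joint would pass 70% of its speed; a pose out of reach is approached as far as the arm can. A call with a gripper value outside its range is refused whole. OPENING is the opening in per cent of the stroke, from 0 (shut) to 100 (fully open), set as the call begins (- or left out, the last holds). The fingers move at their own pace and stop on an object; FORCE is the grip in N (left out, the last holds). Time passes only in rows, so rows that repeat a pose let the fingers close. It gives the time, the measured TCP pose, the force, the opening and the grip force at its end, in the units of the state.
- ctrl.get_obs(): the state, without advancing time (a new reading comes with each control period).
- ctrl.camera(name): name is "scene" or "top" or "wrist"; returns a dict with "img" (480x640x3 uint8, blue, green, red), "intrinsics" (3x3 intrinsics, pixels), "k1" (the pictures are not rectified: a ray, as slopes to the right and down, at radius r is drawn at 1 + k1 r^2 times it, then the intrinsics apply), "R" (3x3) and "t" (3): a world point X has camera coordinates R X + t. Camera axes: x right, y down, z forward; pixel columns grow to the right and rows downward; lengths in m; the calibration is good to about 2 mm. A picture is of the moment at which its call begins. There is no depth.
- ctrl.hand_in(): hands the job in; it is judged then, once.
The state is a dict: "time_s": time; "qpos": joint angles; "joint_vel": joint speeds; "tau": joint torques, N m; "ee_pos": TCP position; "eef_rot": TCP orientation; "force": force on the tool from outside, world axes, zero at the start; "moment": the same for the moment, N m; "grip_width": finger opening in m; "grip_force": force on a finger pad.
Only numpy, scipy, OpenCV 4.12 (cv2) and the standard library are available. Lean on these libraries where they do the work, as an engineer would, in place of code of your own. Each camera call takes 0.05 s, during which the arm holds its last target. There are 200 camera calls.

## Task

One of the three sealed accessory cases has something loose inside: one after the other, left, middle, then right as the robot sees them, lift each clear of the table, shake it lengthwise with a few brisk strokes to and fro, and put it back upright where it stood. Then present the one that rattles: hold it level and still in the air about a hand's breadth above the middle of the inspection tray, and finish while holding it there (if it is the last case shaken it need not be put down first). The two silent cases must stand back in their places; leave everything else alone.

Things in the scene. Friction and masses are not known exactly. Their poses are not given: they have to be found in the camera images.
- case_left_center (a point): centre (half-way up, 30 mm over the table) of the left-hand (+y) sealed case of the row across the robot's front, 160 long (own x, within 0.5 rad of world x) x 54 wide (own y, grip here) x 60 high: closed grey case, dark ribs, steel end latches, paper label, over a flat round marker. All three look alike
- case_middle_center (a point): centre (half-way up, 30 mm over the table) of the middle sealed case of the row across the robot's front, like the left one. Each weighs 0.21 to 0.56 kg by chance, balanced about this centre. One of the three, by chance, also holds a loose steel collar, 34 dia x 24 (0.17 kg); weight alone does not tell which
- case_right_center (a point): centre (half-way up, 30 mm over the table) of the right-hand (-y) sealed case of the row across the robot's front, like the left one. In the rattling case the collar slides up to 58 mm either way along own x once the case is tipped over 0.2 rad or jerked, knocks on the ends and stays there when levelled, so the balance shifts; in silent ones nothing moves
- tray_in (a point): centre of the inner floor (3 mm over the table) of the shallow aluminium inspection tray on the far side of the row: 130 (x) x 190 (y) x 22 high, fixed
- sanitizer: bystander, to be left alone: blue bottle with white cap, 60 dia x 160 high, origin at the centre of its underside
- amber_jar: bystander, to be left alone: amber jar with white cap, 60 dia x 85 high, origin at the centre of its underside
- specimen_cup: bystander, to be left alone: open white cup, 64 dia x 60 high, origin at the centre of its underside
- tape_roll: bystander, to be left alone: roll of tape lying flat, 76 dia x 22 high, origin at the centre of its underside
- valve_a: bystander, to be left alone: small steel valve button standing on the table, 22 dia x 30 high, origin at the centre of its underside
- valve_b: bystander, to be left alone: small black valve plug, 22 dia x 26 high, origin at the centre of its underside
- wipe_pack: bystander, to be left alone: white pack of wipes, 110 x 70 x 30, origin at the centre of its underside

How it is judged:
By the outcome, as a careful person would: the job done as asked, in the order asked, and still so for the second after the job is handed in, while the arm keeps its last pose, push and grip.
It also fails if it takes over 72 s, if anything falls off the work surface, if the arm or the gripper's body presses on something with over 40 N, if the wrist force passes 120 N, or if a joint passes its speed limit or range.

## Working session

There is one attempt and no reset: what is moved stays moved. The work goes in short steps, Python scripts to look and compute and a shell command to move; the robot and the scene stay as the last step left them, time stands still between calls to the robot, and variables do not carry over. Pictures are saved under pics/ and viewed, at most 10 in all, crops included, and the job is handed in when it is done.

```bash
mkdir -p pics; python3 - <<'E'
from station import ctrl
import cv2
for n in("top","scene"):
    c=ctrl.camera(n); cv2.imwrite(f"pics/{n}0.png",c["img"]); print(n,c["intrinsics"],c["k1"],c["R"],c["t"])
print(ctrl.tcp_to_grasp); print(ctrl.get_obs())
E
```

```text
top [[590.30676149   0.         318.38157469]
 [  0.         590.30676149 243.17622927]
 [  0.           0.           1.        ]] -0.11169780158263132 [[-0.02798958 -0.99959689  0.00475921]
 [-0.99093172  0.02712038 -0.13160093]
 [ 0.13141881 -0.00839951 -0.99129135]] [-0.01882349  0.51743025  1.39462583]
scene [[479.58834761   0.         322.91601262]
 [  0.         479.58834761 237.87371266]
 [  0.           0.           1.        ]] -0.009348316767613298 [[ 0.24231249  0.97006993  0.01577906]
 [ 0.77955587 -0.18499088 -0.59839036]
 [-0.57756152  0.15729812 -0.80104931]] [-0.10474521 -0.37182659  1.34017282]
0.1804
{'time_s': 0.1, 'qpos': array([-1.33459325e+00,  3.00405243e-01,  1.52150758e+00,  2.20553321e-05,
        1.32072241e+00, -6.66008035e-02]), 'joint_vel': array([-7.69546883e-05, -3.40553655e-04, -9.90695428e-04, -2.79283138e-04,
       -1.78074090e-04, -1.40724391e-03]), 'tau': array([ 1.16204894e-03, -5.32641149e+01, -3.53284550e+01,  7.09366612e-02,
        2.34847638e-02, -6.78352649e-05]), 'ee_pos': array([ 0.16399995, -0.52494867,  0.40415344]), 'eef_rot': array([-3.14055381e+00, -9.07014805e-05,  3.02798361e-01]), 'force': array([-0.19973372,  0.19678826, -0.2952833 ]), 'moment': array([-0.00287251,  0.03061635,  0.00882193]), 'grip_force': 0.0, 'grip_width': 0.09360985794531557}
```

View pics/top0.png

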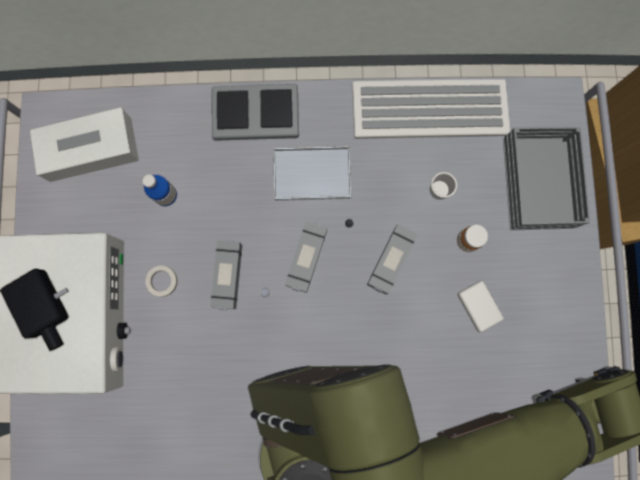

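View pics/scene0.png

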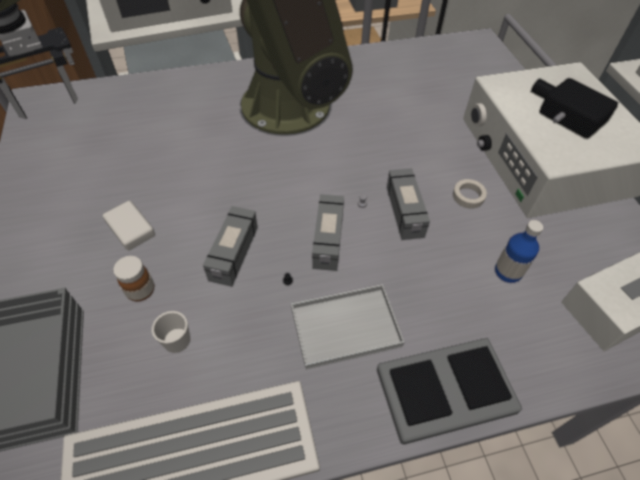

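```bash
cat > h.py <<'E'
import numpy as np,cv2
from station import ctrl
def ray(c,uv):
    k=c["k1"]; d=np.array([k,0,0,0,0.])
    p=cv2.undistortPoints(np.array([[uv]],float),c["intrinsics"],d)[0,0]
    v=c["R"].T@np.array([p[0],p[1],1]); o=-c["R"].T@c["t"]; return o,v
def onz(c,uv,z):
    o,v=ray(c,uv); return o+v*(z-o[2])/v[2]
E
python3 - <<'E'
from h import *
ims=[]
for n,seeds in(("top",[(226,275),(307,257),(392,260)]),("scene",[(408,203),(329,231),(231,246)])):
    c=ctrl.camera(n); im=c["img"]; g=cv2.cvtColor(im,cv2.COLOR_BGR2GRAY)
    hsv=cv2.cvtColor(im,cv2.COLOR_BGR2HSV)
    for i,(u,v) in enumerate(seeds):
        x0,y0=u-48,v-48; s=im[y0:y0+96,x0:x0+96]
        m=((g[y0:y0+96,x0:x0+96]<113)*255).astype(np.uint8)
        m=cv2.morphologyEx(m,cv2.MORPH_OPEN,np.ones((3,3)))
        cs,_=cv2.findContours(m,cv2.RETR_EXTERNAL,cv2.CHAIN_APPROX_NONE)
        b=max(cs,key=cv2.contourArea); hu=cv2.convexHull(b); M=cv2.moments(hu)
        ce=np.array([M["m10"]/M["m00"]+x0,M["m01"]/M["m00"]+y0])
        r=cv2.minAreaRect(hu); bp=cv2.boxPoints(r)+[x0,y0]
        e=sorted([(np.linalg.norm(bp[k]-bp[(k+1)%4]),k) for k in range(4)])
        k=e[0][1]; a=onz(c,(bp[k]+bp[(k+1)%4])/2,.03); d=onz(c,(bp[(k+2)%4]+bp[(k+3)%4])/2,.03)
        w=d-a; w=w*np.sign(w[0])
        lm=((g[y0+24:y0+72,x0+24:x0+72]>150)*255).astype(np.uint8); n_,_,st,cc=cv2.connectedComponentsWithStats(lm)
        j=1+np.argmax(st[1:,4]) if n_>1 else 0
        lab=cc[j]+[x0+24,y0+24]
        print(n,i,ce.round(1),onz(c,ce,.03).round(4),"yaw",round(np.arctan2(w[1],w[0]),3),"len",np.linalg.norm(w).round(3),"label",lab.round(1),onz(c,lab,.06).round(4),st[j,4])
        o=cv2.resize(s,None,fx=2.7,fy=2.7,interpolation=cv2.INTER_CUBIC); cv2.polylines(o,[((hu+.5)*2.7).astype(int)],True,(0,0,255),1); ims.append(o)
    if n=="top":
        m=cv2.inRange(im,(0,0,0),(255,255,255))
        for uv in [(274,150),(349,148),(351,198),(276,199)]: print("tray",onz(c,uv,.022).round(4))
        for uv in [(265,292),(349,223)]: print("valve",onz(c,uv,.028).round(4))
    else:
        for uv in [(292,303),(382,288),(402,340),(305,363)]: print("tray",onz(c,uv,.022).round(4))
h=ims[0].shape[0]
cv2.imwrite("pics/crop.png",np.vstack([np.hstack(ims[:3]),np.hstack(ims[3:])]))
E
```

```text
top 0 [227.3 275.1] [0.4455 0.189  0.03  ] yaw -0.102 len 0.156 label [224.3 273.8] [0.4462 0.1916 0.06  ] 298
top 1 [348.6 222.9] [ 0.5652 -0.1082  0.03  ] yaw -0.035 len 0.02 label [305.6 255.7] [ 0.4842 -0.0019  0.06  ] 310
top 2 [348.6 222.9] [ 0.5652 -0.1082  0.03  ] yaw -0.035 len 0.02 label [392.8 258.2] [ 0.4725 -0.2086  0.06  ] 322
tray [0.7564 0.0712 0.022 ]
tray [ 0.7565 -0.1166  0.022 ]
tray [ 0.6286 -0.1169  0.022 ]
tray [0.6311 0.0682 0.022 ]
valve [0.4025 0.0986 0.028 ]
valve [ 0.5652 -0.1094  0.028 ]
scene 0 [407.  204.8] [0.4494 0.1918 0.03  ] yaw -0.13 len 0.215 label [408.6 194.1] [0.4438 0.1926 0.06  ] 214
scene 1 [327.7 233.7] [ 0.4874 -0.0037  0.03  ] yaw -0.321 len 0.205 label [328.4 222.6] [ 0.4812 -0.0012  0.06  ] 244
scene 2 [230.6 246.7] [ 0.4737 -0.2111  0.03  ] yaw -0.477 len 0.203 label [229.7 236.5] [ 0.47   -0.2084  0.06  ] 266
tray [ 0.631  -0.1125  0.022 ]
tray [0.6398 0.0703 0.022 ]
tray [0.756  0.0714 0.022 ]
tray [ 0.757  -0.1149  0.022 ]
```

View pics/crop.png

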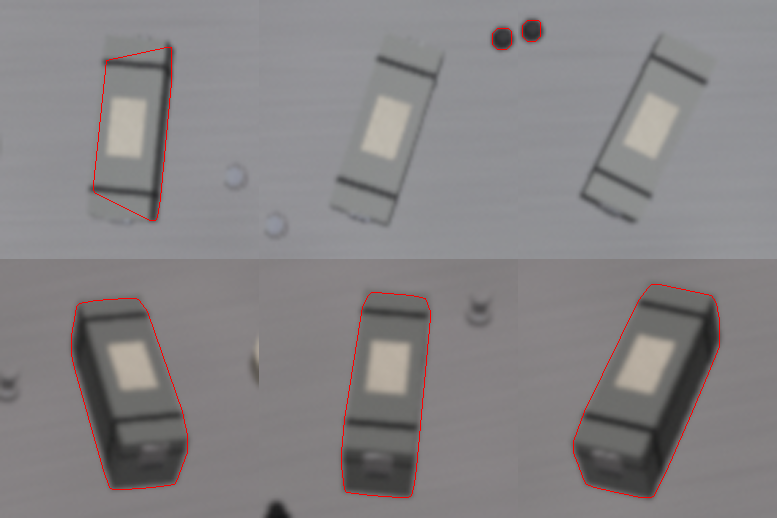

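```bash
cat >> h.py <<'E'
from scipy.spatial.transform import Rotation as Ro
def goto(xyz,yaw,o=None):
    "shift (cm, tool axes) and turn to put grasp point at xyz, pointing down at yaw"
    o=o or ctrl.get_obs(); R0=Ro.from_euler("xyz",o["eef_rot"]); R1=Ro.from_euler("xyz",[np.pi,0,yaw])
    t=np.array(xyz)+[0,0,ctrl.tcp_to_grasp]
    return np.r_[R0.inv().apply(t-o["ee_pos"])*100,(R0.inv()*R1).as_rotvec()].round(3)
def label_yaw(c,seed,r=24):
    g=cv2.cvtColor(c["img"],cv2.COLOR_BGR2GRAY); x0,y0=seed[0]-r,seed[1]-r
    s=cv2.resize(g[y0:y0+2*r,x0:x0+2*r],None,fx=8,fy=8,interpolation=cv2.INTER_CUBIC)
    n,lb,st,cc=cv2.connectedComponentsWithStats((s>165 if s.max()>190 else s>150).astype(np.uint8))
    j=lb[8*r,8*r]; ys,xs=np.nonzero(lb==j)
    P=np.c_[(xs+.5)/8-.5+x0,(ys+.5)/8-.5+y0]
    k=len(P)//3000+1
    W=np.array([onz(c,p,.06)[:2] for p in P[::k]]); m=W.mean(0); w,V=np.linalg.eigh(np.cov((W-m).T)); v=V[:,1]*np.sign(V[0,1])
    return m.round(4),round(float(np.arctan2(v[1],v[0])),3),np.sqrt(12*w).round(4)
E
python3 - <<'E'
from h import *
for n,seeds in(("top",[(224,274),(306,256),(393,258)]),("scene",[(408,194),(328,222),(230,236)])):
    c=ctrl.camera(n)
    for s in seeds: print(n,label_yaw(c,s))
    if n=="top":
        for i,((u,v),ps) in enumerate(zip([(226,275),(307,257),(392,260)],[[(156,193),(167,68),(93,187),(105,62)],[(396-259,198),(437-259,77),(338-259,178),(379-259,57)],[(652-518,196),(706-518,83),(594-518,168),(650-518,55)]])):
            W=[onz(c,(u-48+a/2.7,v-48+b/2.7),.06)[:2] for a,b in ps]
            for a,b in((0,1),(2,3)): d=W[b]-W[a]; print(i,np.arctan2(d[1],d[0]).round(3),d.round(4))
            print(np.mean(W,0).round(4))
print(goto((.4455,.192,.13),-.1))
E
```

```text
top (array([0.4464, 0.1914]), -0.109, array([0.0321, 0.0521]))
top (array([ 0.484, -0.002]), -0.351, array([0.0329, 0.053 ]))
top (array([ 0.4725, -0.2088]), -0.494, array([0.034 , 0.0533]))
0 -0.1 [ 0.1094 -0.0109]
0 -0.103 [ 0.1097 -0.0113]
[0.4454 0.1871]
1 -0.353 [ 0.1057 -0.0389]
1 -0.348 [ 0.106  -0.0385]
[ 0.4831 -0.0042]
2 -0.489 [ 0.0983 -0.0523]
2 -0.498 [ 0.0986 -0.0536]
[ 0.472  -0.2093]
scene (array([0.4436, 0.1925]), -0.109, array([0.0288, 0.048 ]))
scene (array([ 0.4812, -0.0011]), -0.334, array([0.0289, 0.0483]))
scene (array([ 0.4698, -0.2083]), -0.484, array([0.0289, 0.0486]))
[ 48.249 -60.035   9.431  -0.      0.      0.403]
```

```bash
python3 -m jog '[[48.2,-60.0,9.4,0,0,0.403],[48.2,-60.0,9.4,0,0,0.403],[48.2,-60.0,9.4,0,0,0.403],[48.2,-60.0,9.4,0,0,0.403],[48.2,-60.0,9.4,0,0,0.403],[48.2,-60.0,9.4,0,0,0.403],[48.2,-60.0,9.4,0,0,0.403],[48.2,-60.0,9.4,0,0,0.403]]' 100; python3 - <<'E'
from h import *
print(goto((.445,.1905,.13),-.105))
E
```

```text
time_s: 1.1
ee_pos: [0.3091, -0.1535, 0.3562]
eef_rot: [3.141, -0.001, -0.101]
force: [1.0, -0.1, -0.5]
grip_width: 0.094
grip_force: 0.0
[ 1.0058e+01 -3.5593e+01  4.5710e+00  0.0000e+00 -1.0000e-03  4.0000e-03]
```

```bash
python3 -m jog '[[9.5,-34.5,4.5,0,0,0.002],[9.5,-34.5,4.5,0,0,0.002],[9.5,-34.5,4.5,0,0,0.002],[9.5,-34.5,4.5,0,0,0.002],[9.5,-34.5,4.5,0,0,0.002],[9.5,-34.5,4.5,0,0,0.002],[9.5,-34.5,4.5,0,0,0.002],[9.5,-34.5,4.5,0,0,0.002]]';  python3 - <<'E'
from h import *
c=ctrl.camera("wrist");cv2.imwrite("pics/w1.png",c["img"])
o=ctrl.get_obs();print(o["ee_pos"],o["eef_rot"],goto((.445,.1905,.032),-.105)); print(c["R"],c["t"])
for z in (.06,): 
    P=np.array([.445,.1905,z]); q=c["R"]@P+c["t"]; print(q[:2]/q[2]*c["intrinsics"][0,0]+c["intrinsics"][:2,2])
E
```

```text
time_s: 1.9
ee_pos: [0.4387, 0.1819, 0.3103]
eef_rot: [-3.141, 0.001, -0.099]
force: [0.4, -0.6, -0.3]
grip_width: 0.0942
grip_force: 0.0
[0.43856325 0.1811635  0.31035306] [ 3.14148670e+00  8.81950161e-04 -9.91069760e-02] [ 5.570e-01 -9.940e-01  9.795e+00  0.000e+00  1.000e-03  6.000e-03]
[[-9.89908471e-02 -9.95088335e-01 -1.34117154e-04]
 [-9.67572258e-01  9.62220852e-02  2.33549215e-01]
 [-2.32389194e-01  2.32490026e-02 -9.72344973e-01]] [0.22356631 0.40354333 0.39646799]
[309.13784634 242.38314448]
```

View pics/w1.png

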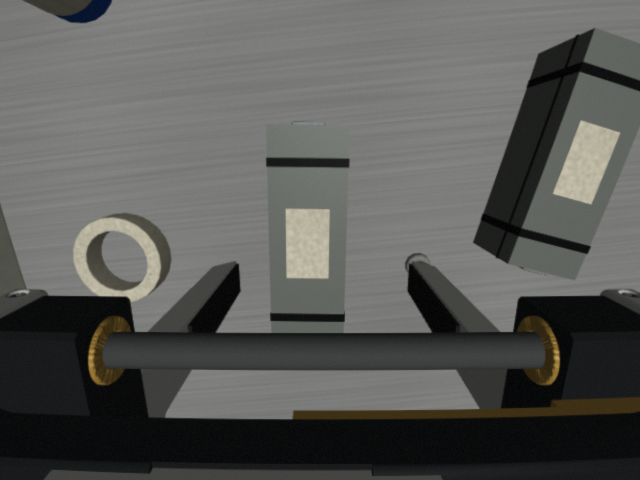

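```bash
cat > o.py <<'E'
from h import *
o=ctrl.get_obs(); R=Ro.from_euler("xyz",o["eef_rot"]).inv()
print("   t%.1f"%o["time_s"],o["ee_pos"].round(4),o["eef_rot"].round(3),"F",R.apply(o["force"]).round(2),"Mtool",R.apply(o["moment"]).round(3),o["grip_width"].round(4),o["grip_force"])
E
python3 o.py
python3 -m jog '[[0.5,-1.0,3,0,0,0.006],[0.5,-1.0,7.5,0,0,0.006],[0.5,-1.0,9.8,0,0,0.006],[0.5,-1.0,9.8,0,0,0.006],[0.5,-1.0,9.8,0,0,0.006]]'; python3 o.py
python3 -m jog '[[0,0,0,0,0,0],[0,0,0,0,0,0],[0,0,0,0,0,0],[0,0,0,0,0,0],[0,0,0,0,0,0],[0,0,0,0,0,0]]' 0 55; python3 o.py
```

```text
time_s: 2.45
ee_pos: [0.4443, 0.1872, 0.2141]
eef_rot: [-3.142, -0.0, -0.109]
force: [0.3, 0.5, -0.5]
grip_width: 0.094
grip_force: 0.0
time_s: 3.05
ee_pos: [0.4442, 0.188, 0.2135]
eef_rot: [-3.141, -0.001, -0.108]
force: [-1.0, 1.9, 5.3]
grip_width: 0.0538
grip_force: 55.0Traceback (most recent call last):
  File "o.py", line 3, in <module>
    print("   t%.1f"%o["time_s"],o["ee_pos"].round(4),o["eef_rot"].round(3),"F",R.apply(o["force"]).round(2),"Mtool",R.apply(o["moment"]).round(3),o["grip_width"].round(4),o["grip_force"])
                                                                                                                                                   ^^^^^^^^^^^^^^^^^^^^^
AttributeError: 'float' object has no attribute 'round'
Traceback (most recent call last):
  File "o.py", line 3, in <module>
    print("   t%.1f"%o["time_s"],o["ee_pos"].round(4),o["eef_rot"].round(3),"F",R.apply(o["force"]).round(2),"Mtool",R.apply(o["moment"]).round(3),o["grip_width"].round(4),o["grip_force"])
                                                                                                                                                   ^^^^^^^^^^^^^^^^^^^^^
AttributeError: 'float' object has no attribute 'round'
Traceback (most recent call last):
  File "o.py", line 3, in <module>
    print("   t%.1f"%o["time_s"],o["ee_pos"].round(4),o["eef_rot"].round(3),"F",R.apply(o["force"]).round(2),"Mtool",R.apply(o["moment"]).round(3),o["grip_width"].round(4),o["grip_force"])
                                                                                                                                                   ^^^^^^^^^^^^^^^^^^^^^
AttributeError: 'float' object has no attribute 'round'
```

```bash
sed -i 's/o\["grip_width"\].round(4)/round(o["grip_width"],4)/' o.py; python3 o.py
python3 -m jog '[[0,0,-1,0,0,0],[0,0,-3,0,0,0],[0,0,-6,0,0,0],[0,0,-9,0,0,0],[0,0,-11,0,0,0],[0,0,-12,0,0,0],[0,0,-12,0,0,0],[0,0,-12,0,0,0]]' >/dev/null; python3 o.py
python3 -m jog '[[0,0,0,0,0,0],[0,0,0,0,0,0]]' >/dev/null; python3 o.py
```

```text
t3.0 [0.4442 0.188  0.2135] [-3.141e+00 -1.000e-03 -1.080e-01] F [-1.21 -1.79 -5.29] Mtool [ 0.376 -0.122  0.011] 0.0538 54.99834470450878
   t3.9 [0.4439 0.1877 0.3322] [ 3.141e+00  1.000e-03 -1.080e-01] F [ 0.06 -0.05  4.67] Mtool [ 0.006 -0.054  0.033] 0.0537 54.998503401875496
   t4.0 [0.444  0.1878 0.3322] [ 3.141e+00  2.000e-03 -1.080e-01] F [-1.34  0.28  2.86] Mtool [ 0.054 -0.05   0.041] 0.0535 54.998491778969765
```

```bash

python3 -m jog '[[5,0,0,0,0,0],[0,0,0,0,0,0],[-5,0,0,0,0,0],[0,0,0,0,0,0],[5,0,0,0,0,0],[0,0,0,0,0,0],[-5,0,0,0,0,0],[-5,0,0,0,0,0]]' ; python3 o.py
python3 -m jog '[[0,0,0,0,0,0],[0,0,0,0,0,0]]' >/dev/null; python3 o.py
python3 -m jog '[[5,0,0,0,0,0],[10,0,0,0,0,0],[5,0,0,0,0,0],[0,0,0,0,0,0],[5,0,0,0,0,0],[10,0,0,0,0,0],[5,0,0,0,0,0],[5,0,0,0,0,0]]'; python3 o.py
python3 -m jog '[[0,0,0,0,0,0],[0,0,0,0,0,0]]' >/dev/null; python3 o.py
python3 -m jog '[[0,0,0,0,0,0],[0,0,0,0,0,0]]' >/dev/null; python3 o.py
```

```text
time_s: 4.85
ee_pos: [0.3908, 0.1934, 0.331]
eef_rot: [3.139, 0.006, -0.107]
force: [1.9, -1.0, -3.6]
grip_width: 0.0538
grip_force: 55.0
   t4.8 [0.3908 0.1934 0.331 ] [ 3.139  0.006 -0.107] F [2.04 0.8  3.62] Mtool [0.056 0.104 0.021] 0.0538 54.99878101050854
   t5.0 [0.3949 0.1933 0.3334] [-3.141e+00 -1.000e-03 -1.080e-01] F [ 0.69 -0.52  2.33] Mtool [ 0.052 -0.022 -0.012] 0.0538 54.99839432537556
time_s: 5.85
ee_pos: [0.4431, 0.1878, 0.329]
eef_rot: [3.138, 0.009, -0.109]
force: [-0.5, 0.1, -2.9]
grip_width: 0.0539
grip_force: 55.0
   t5.8 [0.4431 0.1878 0.329 ] [ 3.138  0.009 -0.109] F [-0.51 -0.03  2.93] Mtool [ 0.    -0.016 -0.012] 0.0539 54.99872647225857
   t6.0 [0.4447 0.1877 0.3338] [-3.141e+00 -2.000e-03 -1.090e-01] F [-0.28  0.44  3.72] Mtool [ 0.019 -0.028 -0.008] 0.0538 54.998358115553856
   t6.2 [0.4443 0.1877 0.3337] [-3.141e+00 -1.000e-03 -1.090e-01] F [ 0.38 -0.06  3.38] Mtool [ 0.038 -0.01   0.077] 0.0538 54.99837778508663
```

```bash

python3 -m jog '[[0,0,3,0,0,0],[0,0,7,0,0,0],[0,0,9.5,0,0,0],[0,0,11,0,0,0],[0,0,11.6,0,0,0],[0,0,12,0,0,0],[0,0,12,0,0,0],[0,0,12,0,0,0]]' ; python3 o.py
python3 -m jog '[[0,0,0,0,0,0],[0,0,0,0,0,0],[0,0,0,0,0,0],[0,0,0,0,0,0]]' 100; python3 o.py
python3 -m jog '[[0,0,-3,0,0,0],[0,0,-7,0,0,0],[0,0,-11,0,0,0],[0,0,-13,0,0,0],[0,0,-13,0,0,0],[0,0,-13,0,0,0]]' >/dev/null; python3 o.py
python3 - <<'E'
from h import *
print(goto((.482,-.003,.15),-.348))
c=ctrl.camera("wrist");cv2.imwrite("pics/w2.png",c["img"])
E
```

```text
time_s: 7.05
ee_pos: [0.4444, 0.1879, 0.214]
eef_rot: [-3.141, -0.002, -0.108]
force: [0.8, -1.1, -3.2]
grip_width: 0.0539
grip_force: 55.0
   t7.0 [0.4444 0.1879 0.214 ] [-3.141e+00 -2.000e-03 -1.080e-01] F [0.89 1.04 3.23] Mtool [-0.045 -0.009  0.019] 0.0539 54.998187348246574
time_s: 7.45
ee_pos: [0.4441, 0.1879, 0.2133]
eef_rot: [-3.141, -0.0, -0.108]
force: [0.6, -0.7, 0.4]
grip_width: 0.0824
grip_force: 0.0
   t7.5 [0.4441 0.1879 0.2133] [-3.141 -0.    -0.108] F [ 0.7   0.58 -0.41] Mtool [ 0.045 -0.029  0.027] 0.0824 0.0
   t8.1 [0.4439 0.1878 0.3426] [ 3.142  0.    -0.108] F [-0.12  0.17  0.26] Mtool [ 0.006 -0.058 -0.041] 0.0939 0.0
[ 5.848 18.555  1.221  0.     0.     0.24 ]
```

View pics/w2.png

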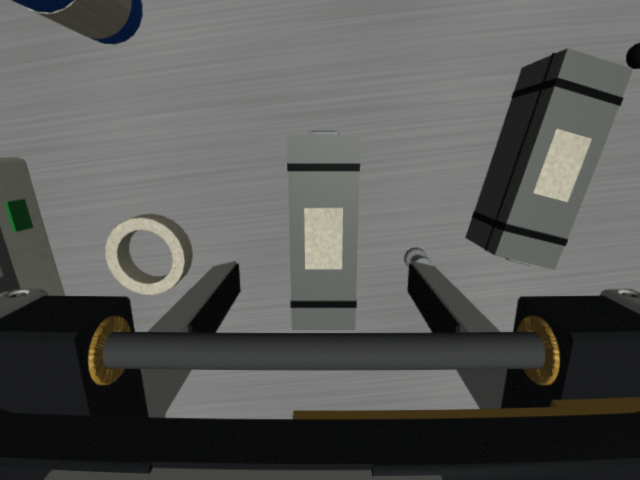

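```bash

python3 -m jog '[[5.8,18.6,1.2,0,0,0.24],[5.8,18.6,1.2,0,0,0.24],[5.8,18.6,1.2,0,0,0.24],[5.8,18.6,1.2,0,0,0.24],[5.8,18.6,1.2,0,0,0.24],[5.8,18.6,1.2,0,0,0.24],[5.8,18.6,1.2,0,0,0.24]]' >/dev/null; python3 o.py
python3 - <<'E'
from h import *
print(goto((.482,-.003,.032),-.348))
c=ctrl.camera("wrist");cv2.imwrite("pics/w3.png",c["img"])
print(label_yaw(c,(315,240),60))
E
```

```text
t8.8 [ 0.4815 -0.0026  0.3304] [ 3.141e+00  1.000e-03 -3.480e-01] F [ 0.55 -1.19 -0.08] Mtool [ 0.031 -0.031  0.007] 0.0939 0.0
[7.8000e-02 1.8000e-02 1.1797e+01 0.0000e+00 1.0000e-03 0.0000e+00]
(array([ 0.4821, -0.0017]), -0.34, array([0.0297, 0.0496]))
```

View pics/w3.png

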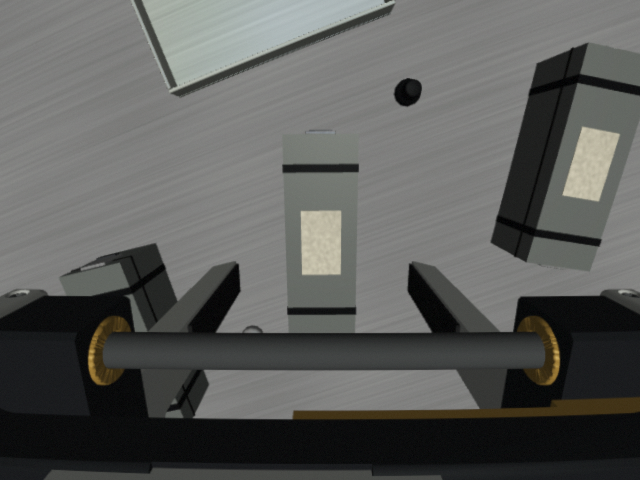

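```bash

python3 -m jog '[[0.1,0,4,0,0,0],[0.1,0,8,0,0,0],[0.1,0,10.5,0,0,0],[0.1,0,11.8,0,0,0],[0.1,0,11.8,0,0,0],[0.1,0,11.8,0,0,0]]' >/dev/null; python3 o.py
python3 -m jog '[[0,0,0,0,0,0],[0,0,0,0,0,0],[0,0,0,0,0,0],[0,0,0,0,0,0],[0,0,0,0,0,0],[0,0,0,0,0,0]]' 0 55 >/dev/null; python3 o.py
python3 -m jog '[[0,0,-1,0,0,0],[0,0,-3,0,0,0],[0,0,-6,0,0,0],[0,0,-9,0,0,0],[0,0,-11,0,0,0],[0,0,-12,0,0,0],[0,0,-12,0,0,0],[0,0,-12,0,0,0]]' >/dev/null; python3 o.py
python3 -m jog '[[0,0,0,0,0,0],[0,0,0,0,0,0]]' >/dev/null; python3 o.py
python3 -m jog '[[0,0,0,0,0,0],[0,0,0,0,0,0]]' >/dev/null; python3 o.py
python3 -m jog '[[5,0,0,0,0,0],[0,0,0,0,0,0],[-5,0,0,0,0,0],[0,0,0,0,0,0],[5,0,0,0,0,0],[0,0,0,0,0,0],[-5,0,0,0,0,0],[-5,0,0,0,0,0]]' >/dev/null; python3 o.py
python3 -m jog '[[0,0,0,0,0,0],[0,0,0,0,0,0]]' >/dev/null; python3 o.py
python3 -m jog '[[5,0,0,0,0,0],[10,0,0,0,0,0],[5,0,0,0,0,0],[0,0,0,0,0,0],[5,0,0,0,0,0],[10,0,0,0,0,0],[5,0,0,0,0,0],[5,0,0,0,0,0]]' >/dev/null; python3 o.py
python3 -m jog '[[0,0,0,0,0,0],[0,0,0,0,0,0]]' >/dev/null; python3 o.py
python3 -m jog '[[0,0,0,0,0,0],[0,0,0,0,0,0]]' >/dev/null; python3 o.py
python3 -m jog '[[0,0,0,0,0,0],[0,0,0,0,0,0]]' >/dev/null; python3 o.py
```

```text
t9.4 [ 0.4829 -0.0033  0.2141] [-3.141e+00 -1.000e-03 -3.470e-01] F [ 0.15 -0.05 -0.46] Mtool [ 0.057 -0.012 -0.035] 0.0942 0.0
   t10.1 [ 0.4827 -0.0036  0.2134] [-3.141 -0.    -0.348] F [ 0.51 -2.02 -1.87] Mtool [ 0.352 -0.066 -0.034] 0.054 54.99873921275139
   t10.8 [ 0.4823 -0.0037  0.3322] [ 3.141e+00  1.000e-03 -3.480e-01] F [ 0.72 -0.49  4.78] Mtool [ 0.037 -0.02  -0.029] 0.0539 54.998691380023956
   t11.1 [ 0.4825 -0.0037  0.3322] [ 3.141e+00  2.000e-03 -3.480e-01] F [0.08 0.45 4.11] Mtool [ 0.047 -0.009  0.051] 0.054 54.998696744441986
   t11.2 [ 0.4826 -0.0037  0.3328] [ 3.141e+00  1.000e-03 -3.480e-01] F [ 0.01 -0.34  4.46] Mtool [ 0.084  0.005 -0.008] 0.054 54.99872513115406
   t12.1 [0.4319 0.0146 0.3309] [ 3.14   0.007 -0.347] F [0.61 0.41 4.95] Mtool [ 0.026 -0.106 -0.023] 0.0539 54.99783016741276
   t12.2 [0.4362 0.0132 0.3337] [-3.141e+00 -2.000e-03 -3.480e-01] F [-0.19  0.77  3.32] Mtool [ 0.068 -0.043 -0.026] 0.0537 54.9977783113718
   t13.1 [ 0.4817 -0.0034  0.3285] [ 3.139  0.011 -0.349] F [-1.31 -0.49  5.07] Mtool [ 0.054 -0.222  0.021] 0.0539 54.995480105280876
   t13.2 [ 0.4831 -0.0039  0.334 ] [-3.141e+00 -2.000e-03 -3.480e-01] F [-0.26  0.72  3.33] Mtool [ 0.037 -0.071 -0.02 ] 0.0538 54.99539092183113
   t13.4 [ 0.4827 -0.0038  0.3339] [-3.141e+00 -2.000e-03 -3.480e-01] F [-0.05  0.85  5.32] Mtool [ 0.06  -0.065 -0.002] 0.0532 54.99530218541622
   t13.7 [ 0.4826 -0.0037  0.3334] [-3.141e+00 -1.000e-03 -3.480e-01] F [ 0.39 -0.14  3.74] Mtool [ 0.065 -0.092 -0.009] 0.0538 54.995232447981834
```

```bash
cat > avg.py <<'E'
from h import *
M=[];F=[]
for i in range(12):
    ctrl.camera("wrist"); o=ctrl.get_obs(); R=Ro.from_euler("xyz",o["eef_rot"]).inv(); M.append(R.apply(o["moment"])); F.append(R.apply(o["force"]))
print("AVG F",np.mean(F,0).round(2),"M",np.mean(M,0).round(3),"sd",np.std(M,0).round(3),o["time_s"])
E
python3 avg.py
python3 -m jog '[[-5,0,0,0,0,0],[0,0,0,0,0,0],[5,0,0,0,0,0],[0,0,0,0,0,0],[-5,0,0,0,0,0],[-5,0,0,0,0,0],[0,0,0,0,0,0],[0,0,0,0,0,0]]' >/dev/null; python3 o.py
python3 -m jog '[[0,0,0,0,0,0],[0,0,0,0,0,0],[0,0,0,0,0,0]]' >/dev/null; python3 avg.py; python3 o.py
```

```text
AVG F [-0.17  0.04  4.42] M [ 0.065 -0.093 -0.006] sd [0.032 0.028 0.02 ] 14.25
   t15.1 [ 0.4854 -0.0048  0.3329] [-3.141e+00 -1.000e-03 -3.490e-01] F [-0.46  0.68  4.45] Mtool [0.067 0.054 0.003] 0.0538 54.99616429209709
AVG F [-0.09 -0.09  4.44] M [0.048 0.067 0.   ] sd [0.029 0.022 0.029] 15.95
   t15.9 [ 0.4826 -0.0037  0.3331] [-3.142  0.    -0.348] F [ 0.09 -0.47  5.24] Mtool [ 0.082  0.077 -0.002] 0.0538 54.99611757695675
```

```bash

python3 -m jog '[[0,0,3,0,0,0],[0,0,7,0,0,0],[0,0,9.5,0,0,0],[0,0,11,0,0,0],[0,0,11.6,0,0,0],[0,0,12,0,0,0],[0,0,12.0,0,0,0],[0,0,12.0,0,0,0]]' ; python3 o.py
python3 -m jog '[[0,0,0,0,0,0],[0,0,0,0,0,0],[0,0,0,0,0,0],[0,0,0,0,0,0],[0,0,0,0,0,0]]' 100 >/dev/null; python3 o.py
python3 -m jog '[[0,0,-3,0,0,0],[0,0,-7,0,0,0],[0,0,-11,0,0,0],[0,0,-13,0,0,0],[0,0,-13,0,0,0],[0,0,-13,0,0,0]]' >/dev/null; python3 o.py
python3 - <<'E'
from h import *
print(goto((.471,-.2095,.15),-.49))
c=ctrl.camera("wrist");cv2.imwrite("pics/w4.png",c["img"])
print(label_yaw(c,(320,240),60))
E
```

```text
time_s: 16.75
ee_pos: [0.4828, -0.0037, 0.2139]
eef_rot: [-3.141, -0.001, -0.348]
force: [-0.7, -0.2, -4.2]
grip_width: 0.054
grip_force: 55.0
   t16.8 [ 0.4828 -0.0037  0.2139] [-3.141e+00 -1.000e-03 -3.480e-01] F [-0.6   0.42  4.24] Mtool [0.031 0.074 0.017] 0.054 54.9962192773819
   t17.2 [ 0.4826 -0.0037  0.2133] [-3.142 -0.    -0.348] F [-0.4   0.43 -0.62] Mtool [ 0.034 -0.026  0.031] 0.0903 0.0
   t17.9 [ 0.4824 -0.0036  0.3426] [ 3.142  0.    -0.348] F [ 0.4  -0.32  0.72] Mtool [ 0.059 -0.035 -0.025] 0.094 0.0
[ 5.951 19.739  1.218  0.     0.     0.142]
(array([ 0.4818, -0.0043]), -0.352, array([0.0297, 0.0496]))
```

View pics/w4.png

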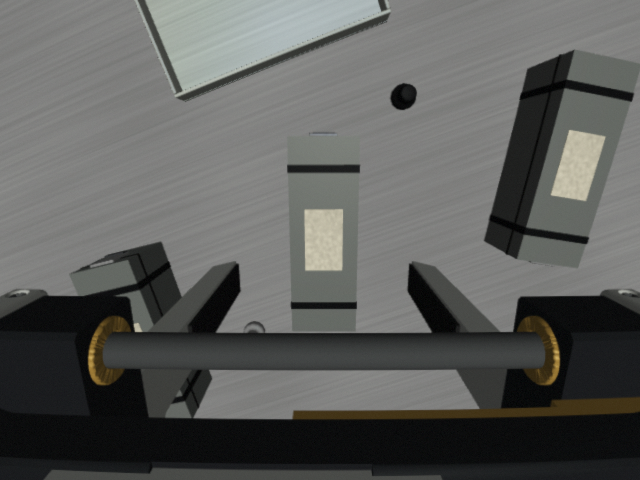

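Middle case stands upright in its place (label at 323,240). On to the right one.

```bash

python3 -m jog '[[6,19.7,1.2,0,0,0.142],[6,19.7,1.2,0,0,0.142],[6,19.7,1.2,0,0,0.142],[6,19.7,1.2,0,0,0.142],[6,19.7,1.2,0,0,0.142],[6,19.7,1.2,0,0,0.142],[6,19.7,1.2,0,0,0.142],[6,19.7,1.2,0,0,0.142]]' >/dev/null; python3 o.py
python3 - <<'E'
from h import *
print(goto((.471,-.2095,.032),-.49))
c=ctrl.camera("wrist")
print(label_yaw(c,(315,240),60))
E
```

```text
t18.7 [ 0.472  -0.208   0.3309] [-3.141e+00  1.000e-03 -4.880e-01] F [-0.06 -0.64 -0.1 ] Mtool [ 0.104 -0.053 -0.01 ] 0.0943 0.0
[-1.2000e-02  1.8500e-01  1.1849e+01 -0.0000e+00  1.0000e-03  2.0000e-03]
(array([ 0.4706, -0.2086]), -0.468, array([0.0295, 0.0495]))
```

```bash

python3 -m jog '[[0,0.1,4,0,0,-0.005],[0,0.1,8,0,0,-0.005],[0,0.1,10.5,0,0,-0.005],[0,0.1,11.8,0,0,-0.005],[0,0.1,11.8,0,0,-0.005],[0,0.1,11.8,0,0,-0.005]]' >/dev/null; python3 o.py
python3 -m jog '[[0,0,0,0,0,0],[0,0,0,0,0,0],[0,0,0,0,0,0],[0,0,0,0,0,0],[0,0,0,0,0,0],[0,0,0,0,0,0]]' 0 55 >/dev/null; python3 o.py
python3 -m jog '[[0,0,-1,0,0,0],[0,0,-3,0,0,0],[0,0,-6,0,0,0],[0,0,-9,0,0,0],[0,0,-11,0,0,0],[0,0,-12,0,0,0],[0,0,-12,0,0,0],[0,0,-12,0,0,0]]' >/dev/null; python3 o.py
python3 avg.py
python3 -m jog '[[5,0,0,0,0,0],[0,0,0,0,0,0],[-5,0,0,0,0,0],[0,0,0,0,0,0],[5,0,0,0,0,0],[0,0,0,0,0,0],[-5,0,0,0,0,0],[-5,0,0,0,0,0]]' >/dev/null; python3 o.py
python3 -m jog '[[5,0,0,0,0,0],[10,0,0,0,0,0],[5,0,0,0,0,0],[0,0,0,0,0,0],[5,0,0,0,0,0],[10,0,0,0,0,0],[5,0,0,0,0,0],[5,0,0,0,0,0]]' >/dev/null; python3 o.py
python3 -m jog '[[0,0,0,0,0,0],[0,0,0,0,0,0],[0,0,0,0,0,0]]' >/dev/null; python3 avg.py; python3 o.py
```

```text
t19.4 [ 0.4718 -0.2101  0.2143] [-3.142e+00 -1.000e-03 -4.850e-01] F [-0.25 -0.22 -0.48] Mtool [ 0.042 -0.069 -0.039] 0.0943 0.0
   t19.9 [ 0.4714 -0.2102  0.2133] [-3.141 -0.    -0.485] F [-0.02 -1.88 -1.97] Mtool [ 0.383 -0.176  0.011] 0.0535 54.9580829590559
   t20.8 [ 0.4711 -0.2101  0.3322] [ 3.142e+00  2.000e-03 -4.850e-01] F [-0.34 -0.1   4.56] Mtool [ 0.042 -0.064  0.009] 0.0535 54.95715893805027
AVG F [-0.14  0.05  4.24] M [ 0.049 -0.029  0.014] sd [0.037 0.037 0.039] 21.35
   t22.1 [ 0.4235 -0.1848  0.3303] [-3.142  0.009 -0.485] F [0.94 0.51 3.98] Mtool [ 0.073  0.06  -0.003] 0.0537 54.95704583823681
   t22.9 [ 0.4697 -0.2093  0.3271] [-3.142  0.014 -0.485] F [-0.6   0.05  4.32] Mtool [ 0.006 -0.091 -0.016] 0.0536 54.95722956955433
AVG F [-0.01 -0.09  4.  ] M [ 0.033 -0.016  0.007] sd [0.023 0.024 0.038] 23.85
   t23.9 [ 0.4713 -0.2102  0.3331] [-3.142  0.    -0.485] F [0.3  0.08 3.59] Mtool [ 0.055 -0.055  0.065] 0.0537 54.957126304507256
```

```bash

python3 -m jog '[[0,0,3,0,0,0],[0,0,7,0,0,0],[0,0,9.5,0,0,0],[0,0,11,0,0,0],[0,0,11.6,0,0,0],[0,0,12,0,0,0],[0,0,12.0,0,0,0],[0,0,12.0,0,0,0]]' >/dev/null; python3 o.py
python3 -m jog '[[0,0,0,0,0,0],[0,0,0,0,0,0],[0,0,0,0,0,0],[0,0,0,0,0,0],[0,0,0,0,0,0]]' 100 >/dev/null; python3 o.py
python3 -m jog '[[0,0,-3,0,0,0],[0,0,-7,0,0,0],[0,0,-11,0,0,0],[0,0,-13,0,0,0],[0,0,-13,0,0,0],[0,0,-13,0,0,0]]' >/dev/null; python3 o.py
python3 - <<'E'
from h import *
print(goto((.4826,-.0037,.15),-.348))
c=ctrl.camera("wrist");cv2.imwrite("pics/w5.png",c["img"])
print(label_yaw(c,(320,240),60))
E
```

```text
t24.6 [ 0.4715 -0.2103  0.2139] [ 3.142e+00 -1.000e-03 -4.850e-01] F [0.73 0.53 3.84] Mtool [ 0.087 -0.054  0.065] 0.0535 54.96249318122864
   t25.1 [ 0.4713 -0.2102  0.2132] [ 3.142 -0.    -0.485] F [ 0.01 -0.45 -0.6 ] Mtool [ 0.002 -0.064  0.025] 0.0907 0.0
   t25.8 [ 0.4711 -0.2101  0.3425] [-3.142  0.    -0.485] F [0.24 0.21 0.97] Mtool [ 0.054 -0.028 -0.002] 0.0942 0.0
[ -8.613 -18.795   1.218  -0.      0.     -0.137]
(array([ 0.4701, -0.2107]), -0.494, array([0.0295, 0.0495]))
```

View pics/w5.png

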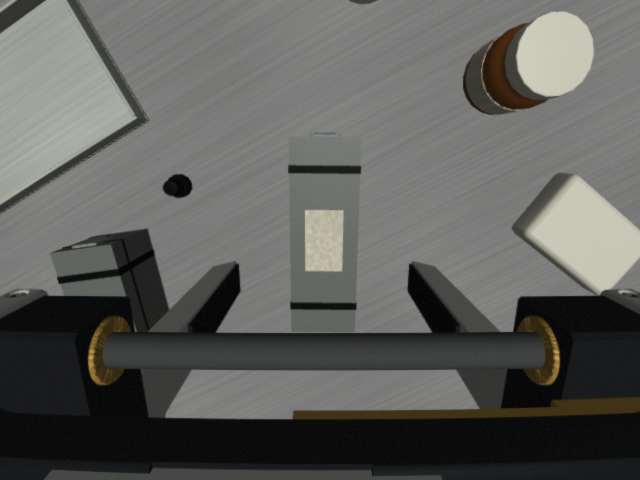

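The right case stands straight (label at 323,240). Returning to the middle case.

```bash

python3 -m jog '[[-8.6,-18.8,1.2,0,0,-0.137],[-8.6,-18.8,1.2,0,0,-0.137],[-8.6,-18.8,1.2,0,0,-0.137],[-8.6,-18.8,1.2,0,0,-0.137],[-8.6,-18.8,1.2,0,0,-0.137],[-8.6,-18.8,1.2,0,0,-0.137],[-8.6,-18.8,1.2,0,0,-0.137],[-8.6,-18.8,1.2,0,0,-0.137]]' >/dev/null; python3 o.py
python3 - <<'E'
from h import *
print(goto((.4826,-.0037,.032),-.348))
E
```

```text
t26.6 [ 0.4829 -0.0051  0.3308] [ 3.141  0.    -0.35 ] F [0.63 0.16 0.4 ] Mtool [ 0.037 -0.039  0.012] 0.0939 0.0
[-7.400e-02 -1.220e-01  1.184e+01  0.000e+00  0.000e+00 -2.000e-03]
```

```bash

python3 -m jog '[[0,0,4,0,0,0],[0,0,8,0,0,0],[0,0,10.5,0,0,0],[0,0,11.8,0,0,0],[0,0,11.8,0,0,0],[0,0,11.8,0,0,0]]' >/dev/null; python3 o.py
python3 -m jog '[[0,0,0,0,0,0],[0,0,0,0,0,0],[0,0,0,0,0,0],[0,0,0,0,0,0],[0,0,0,0,0,0],[0,0,0,0,0,0]]' 0 58 >/dev/null; python3 o.py
python3 -m jog '[[0,0,-1,0,0,0],[0,0,-3,0,0,0],[0,0,-5.5,0,0,0],[0,0,-8,0,0,0],[0,0,-9.2,0,0,0],[0,0,-9.5,0,0,0],[0,0,-9.5,0,0,0],[0,0,-9.5,0,0,0]]' >/dev/null; python3 o.py; python3 avg.py
python3 - <<'E'
from h import *
print(goto((.693,-.022,.125),-.348))
E
```

```text
t27.2 [ 0.4833 -0.0043  0.2141] [-3.141e+00 -1.000e-03 -3.490e-01] F [ 0.21  0.1  -0.11] Mtool [ 0.068 -0.023 -0.035] 0.0937 0.0
   t27.8 [ 0.4829 -0.0038  0.2133] [-3.142 -0.    -0.348] F [ 0.76 -0.15 -0.55] Mtool [ 0.062 -0.051  0.049] 0.0539 57.99844220280647
   t28.6 [ 0.4827 -0.0038  0.307 ] [ 3.141e+00  2.000e-03 -3.480e-01] F [-0.22  0.88  4.32] Mtool [ 0.044  0.072 -0.027] 0.0537 57.99821421504021
AVG F [0.1  0.02 4.41] M [ 0.059  0.072 -0.023] sd [0.027 0.033 0.034] 29.2
[20.37  -5.457  0.274 -0.     0.    -0.   ]
```

Rattling case confirmed again (moment +0.07). Move gently over the tray (ramped).

```bash

python3 -m jog '[[1,-0.3,0,0,0,0],[3,-0.8,0,0,0,0],[5.5,-1.5,0,0,0,0],[8.5,-2.3,0.1,0,0,0],[11.5,-3.1,0.1,0,0,0],[14.5,-3.9,0.2,0,0,0],[17,-4.5,0.2,0,0,0],[19,-5.1,0.3,0,0,0]]' >/dev/null
python3 -m jog '[[0.9,-0.3,0,0,0,0],[1.4,-0.4,0,0,0,0],[1.4,-0.4,0,0,0,0],[1.4,-0.4,0,0,0,0],[1.4,-0.4,0,0,0,0],[1.4,-0.4,0,0,0,0],[1.4,-0.4,0,0,0,0],[1.4,-0.4,0,0,0,0]]' >/dev/null; python3 o.py; python3 avg.py
python3 - <<'E'
from h import *
print(goto((.693,-.022,.125),-.348))
a=ctrl.camera("scene")["img"][120:400,200:500];b=ctrl.camera("top")["img"][130:330,190:430]
cv2.imwrite("pics/f.png",np.hstack([cv2.resize(a,(400,373)),cv2.resize(b,(400,333),).__class__(0) if 0 else cv2.copyMakeBorder(cv2.resize(b,(400,333)),0,40,0,0,cv2.BORDER_CONSTANT)]))
E
```

```text
t30.8 [ 0.6933 -0.0217  0.3053] [-3.142 -0.    -0.348] F [-0.24 -0.8   3.82] Mtool [0.033 0.012 0.002] 0.0538 57.998122572898865
AVG F [-0.01  0.01  4.42] M [ 0.026  0.065 -0.015] sd [0.017 0.028 0.024] 31.4
[-0.032  0.04  -0.023  0.    -0.    -0.   ]
```

View pics/f.png

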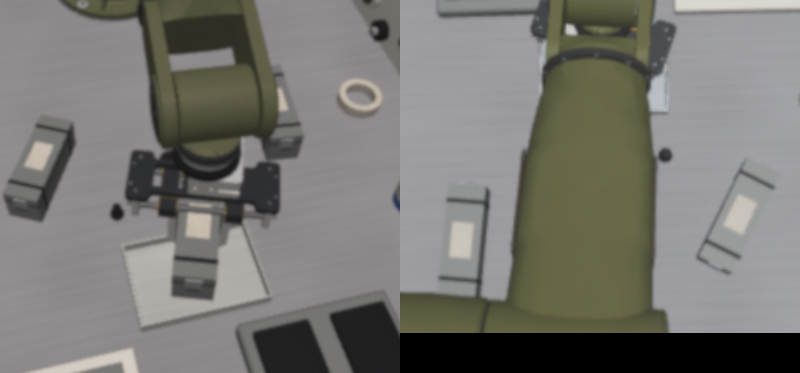

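```bash
python3 -c "
from station import ctrl
print(ctrl.hand_in())"
```

```text
the job is handed in; nothing more can be done
None
```

The middle case is the one that rattles, and I handed the job in at about 31 s with the arm holding it level and still, its underside about 9 cm above the middle of the inspection tray; the silent left and right cases stand upright back in their places.

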